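Sort the tea things into their trays

TASK

Sort the tea things scattered along the front of the ledge: stand both honey jars in the round steel dish, stand one square tea tin in each bay of the two-bay wooden tray, and lay the wooden scoop flat and lengthwise inside the long white scoop rest. Leave everything upright and the two glass cups where they stand.

Things in the scene. Friction and masses are not known exactly. Their poses are not given: they have to be found in the camera images.
- jar_a: honey jar: upright round amber glass jar with a narrower flat steel lid (36 mm diameter, top 12 mm); glass 44 mm diameter up to 46 mm, 58 mm tall in all, 0.08 to 0.17 kg; loose; origin at the centre of its underside, z up. There are two, identical and interchangeable
- jar_b: honey jar: upright round amber glass jar with a narrower flat steel lid (36 mm diameter, top 12 mm); glass 44 mm diameter up to 46 mm, 58 mm tall in all, 0.08 to 0.17 kg; loose; origin at the centre of its underside, z up. There are two, identical and interchangeable
- tin_a: tea tin: upright metal tin of square section 42 x 42 mm with flat sides along its x and y, 71 mm tall plus a small round knob (14 mm diameter, 8 mm high) on top, 0.08 to 0.17 kg; loose; origin at the centre of its underside, z up. There are two, identical and interchangeable
- tin_b: tea tin: upright metal tin of square section 42 x 42 mm with flat sides along its x and y, 71 mm tall plus a small round knob (14 mm diameter, 8 mm high) on top, 0.08 to 0.17 kg; loose; origin at the centre of its underside, z up. There are two, identical and interchangeable
- scoop: wooden tea scoop lying flat, 120 mm long (x), 40 wide, 26 high, 0.03-0.06 kg; loose; origin mid-length on the underside, z up. Round cup (40 mm diameter, 24 high) centred at x = +40 mm; upright foot (18 mm diameter) at x = -51 mm; between them a handle 14 mm wide (y), 10 to 24 mm above the underside, clear to grip across y from x = -40 to +18, balanced near x = 0
- dish: empty round steel dish, 140 mm outside and 132 mm inside diameter, floor 4 mm thick, rim 14 mm above the ledge; fixed; origin at the centre of its underside, z up
- bay_tray: wooden tray with two square bays side by side, outside 74 mm along its x and 143 mm along its y, walls and divider 5 mm thick, 16 mm high, floor 5 mm thick; each bay is 64 mm square inside, centred at x = 0, y = +34.5 and y = -34.5 mm; fixed; origin at the centre of its underside, z up
- scoop_rest: long white ceramic scoop rest, outside 70 mm along its x and 160 mm along its y (its length), a single bay 60 x 150 mm inside, floor 4 mm thick, lip 10 mm above the ledge; fixed; origin at the centre of its underside, z up
- cup_a: clear glass cup, 70 mm diameter at the rim, 68 mm tall, open, standing loose on a loose plain steel saucer (100 mm diameter, 8 mm thick), so its rim is 76 mm above the ledge; a bystander, not to be moved; origin at the centre of the cup's underside, z up
- cup_b: clear glass cup, 70 mm diameter at the rim, 68 mm tall, open, standing loose on a loose plain steel saucer (100 mm diameter, 8 mm thick), so its rim is 76 mm above the ledge; a bystander, not to be moved; origin at the centre of the cup's underside, z up
There are look-alikes about, which are no part of the job. Of the things that look like the scoop, the largest one is meant.

How it is judged:
At the end, for the whole second after the job is handed in: Jars on the dish's floor (within 48 mm of its centre); a tin on the floor of each bay (16 mm across, 18 to 52 mm from the tray's centre along y); scoop on the rest's floor (18 mm across, 22 mm along, 0.4 rad, either way round). Undersides 8-9 mm up at most, upright to 0.1 rad, at rest (horizontal distance between each of jar_a, jar_b and dish below 0.048 m and z of jar_a in the frame of dish between 0 and 0.008 m and z of jar_b in the frame of dish between 0 and 0.008 m and x of tin_a in the frame of bay_tray between -0.016 and 0.016 m and y of tin_a in the frame of bay_tray between -0.052 and 0.052 m and z of tin_a in the frame of bay_tray between 0 and 0.009 m and x of tin_b in the frame of bay_tray between -0.016 and 0.016 m and y of tin_b in the frame of bay_tray between -0.052 and 0.052 m and z of tin_b in the frame of bay_tray between 0 and 0.009 m and ((y of tin_a in the frame of bay_tray above 0.018 m and y of tin_b in the frame of bay_tray below -0.018 m) or (y of tin_b in the frame of bay_tray above 0.018 m and y of tin_a in the frame of bay_tray below -0.018 m)) and x of scoop in the frame of scoop_rest between -0.018 and 0.018 m and y of scoop in the frame of scoop_rest between -0.022 and 0.022 m and z of scoop in the frame of scoop_rest between 0 and 0.008 m and angle between the x axis of scoop and the y axis of scoop_rest, either way round below 0.4 rad and angle between each of jar_a, jar_b, tin_a, tin_b, scoop's own z axis and vertical below 0.1 rad and linear speed of each of jar_a, jar_b, tin_a, tin_b, scoop below 0.02 m/s); the robot touches nothing.
It fails at once if a glass cup is shifted by more than 20 mm or tipped by more than 0.25 rad (distance of any of cup_a, cup_b from where it was at the start of the episode above 0.02 m or angle between any of cup_a, cup_b's own z axis and vertical above 0.25 rad).
It also fails if it takes over 128 s, if anything falls off the work surface, if the arm or the gripper's body presses on something with over 40 N, if the wrist force passes 120 N, or if a joint passes its speed limit or range.

ROBOT

A 7-joint arm with a two-finger parallel gripper is mounted at the origin on the work surface. World frame = base frame: x ahead of the robot, y to its left, z up, the work surface at z = 0. Lengths are in m, angles in rad, forces in N, time in s.
With the tool pointing down it reaches from about 0.425 to 1.025 m from the base axis. Payload 3.6 kg.
Tool frame: the origin (TCP) lies at the very end of the fingers, on their centre line; the grasp point (between the pads) lies bot.pinch_z behind it (bot.pinch_z is the distance from the TCP to the grasp point, in m); y points along the fingers, z is the direction in which the jaws open and shut, and the axes are right-handed (so a half turn about y gives the same grasp; the last joint's range is limited). The gripper opens to 85 mm and grips with 20 to 120 N. Pads are 22 mm wide; open, the fingers measure 114 mm over their backs; the gripper's body (76 mm by 85 mm) begins 54 mm behind the grasp point. The pads swing forward as they close: fully open they stand 13 mm farther back than shut.
Start: joints at [1.127, 0.591, 0.048, 1.609, -0.033, 0.943, -0.034], TCP at [0.249, -0.681, 0.231] pointing down, gripper open.
Joint ranges: [-2.69, 2.69], [-0.47, 2.24], [-1.27, 1.36], [0.19, 2.51], [-1.53, 4.68], [0.08, 2.07], [-3.09, 3.09]. Speed limits (rad/s): [2.57, 2.57, 3.14, 3.14, 3.14, 3.14, 3.14].

INTERFACE

Orientations are given as a 3x3 rotation matrix whose columns are the frame's x, y, z axes.
In Python, from rig import bot gives the robot as it stands.
- The arm moves only by the tool step_arm, never from a script. Its argument "deltas" is a list of rows, each a list of 6 numbers: the shift along the tool's x, y, z in mm, then the turn, a rotation vector about the tool's x, y, z in rad. In form: [[x, y, z, rx, ry, rz], ...]. A call has 1 to 12 rows; each row shifts and turns the commanded pose from where the row before left it, along the tool's axes as they then stand; what a row does not reach is not made up. A row lasts 1/8 s, in which the tool goes at most 62.5 mm and 10.7 degrees, less where a joint would pass 70% of its speed; a pose out of reach is approached as far as the arm can. A call is refused whole if a number of a shift passes 62.5 or a number of a turn 0.188, either way. A call with a gripper value outside its range is refused whole. "claw" is the gripper's target within -1 to 1 (shut at 1, half-way at 0, fully open at -1), set as the call begins (left out, the last holds). The fingers move at their own pace and stop on an object; the grip force is fixed at half the most. Time passes only in rows, so rows that do not move let the fingers close. It gives the time, the measured TCP pose, the force and the opening at its end, in the units of the state.
- bot.read_state(): the state, without advancing time (a new reading comes with each control period).
- bot.camera(name): name is "side" or "top"; returns the picture (480x640x3 uint8, red, green, blue); there is no depth.
- bot.get_calibration(name): a dict with "fx", "fy", "cx", "cy" (pixels), "D" ([k1, k2, p1, p2, k3] as OpenCV has them; the pictures are not rectified), "eye" and "orientation" of the camera in the world. Camera axes: x right, y up, looking along -z (the intrinsics and any distortion apply to the point x, -y, -z); pixel columns grow to the right and rows downward; lengths in m; the calibration is good to about 2 mm. A picture is of the moment at which its call begins. get_calibration takes no time and is no camera call.
- bot.sign_off(): hands the job in, once; it reports no verdict.
The state is a dict: "time_s": time; "qpos": joint angles; "joint_velocities": joint speeds; "joint_torque": joint torques, N m; "eef_pos": TCP position; "orientation": TCP orientation; "wrist_force": force on the tool from outside, world axes, zero at the start; "moment": the same for the moment, N m; "grip_width": finger opening in m.
Only numpy, scipy, OpenCV 4.12 (cv2) and the standard library are available. Lean on these libraries where they do the work, as an engineer would, in place of code of your own. Each camera call takes 0.05 s, during which the arm holds its last target.

## Working session

There is one attempt and no reset: what is moved stays moved. The work goes in short steps, Python scripts to look and compute and a tool call to move; the robot and the scene stay as the last step left them, time stands still between calls to the robot, and variables do not carry over. Pictures are saved under pics/ and viewed, and the job is handed in when it is done.

Besides the shell and the picture viewer there is one more tool, called after ">>>" by a JSON object that holds its "name" and its "arguments". step_arm: Moves the arm, as the interface text tells. Its arguments: {"type":"object","properties":{"deltas":{"type":"array"},"claw":{"type":"number"}},"required":["deltas"]}

```bash
ls; mkdir -p pics
python3 - <<'E'
from rig import bot
import cv2,numpy as np
for n in("side","top"):
    c=bot.get_calibration(n);print(n,c)
    cv2.imwrite(f"pics/{n}0.png",bot.camera(n)[:,:,::-1])
s=bot.read_state();print(s, bot.pinch_z)
E
```

```text
pics
side {'fx': 467.5089507275945, 'fy': 467.5089507275945, 'cx': 321.6243076272923, 'cy': 241.28320568961243, 'D': array([9.28517087e-05, 0.00000000e+00, 0.00000000e+00, 0.00000000e+00,
       0.00000000e+00]), 'eye': array([0.44373782, 0.62620789, 0.70373775]), 'orientation': array([[-0.99986046, -0.01522232, -0.00688024],
       [ 0.006366  , -0.72799978,  0.6855478 ],
       [-0.01544444,  0.68540835,  0.7279951 ]])}
top {'fx': 503.9253659877041, 'fy': 503.9253659877041, 'cx': 321.26840542375413, 'cy': 243.53427239738974, 'D': array([-0.07465448,  0.        ,  0.        ,  0.        ,  0.        ]), 'eye': array([ 0.31701287, -0.00346089,  1.00172561]), 'orientation': array([[ 0.01298765,  0.98919884, -0.14600331],
       [-0.99979041,  0.01053583, -0.01755374],
       [-0.01582588,  0.1462007 ,  0.98912835]])}
{'time_s': 0.1, 'qpos': array([ 1.12651604,  0.59208288,  0.04827829,  1.6097007 , -0.03330906,
        0.94268093, -0.03366736]), 'joint_velocities': array([ 4.17429487e-04, -9.15184547e-04,  1.60060228e-03, -3.42718492e-03,
       -1.46791168e-03,  2.55609116e-03, -7.96288030e-05]), 'joint_torque': array([ 5.42997455e-03, -5.49995863e+01,  1.55409504e+00, -1.98824823e+01,
        9.81762802e-03,  3.85263047e-03,  2.19985327e-05]), 'eef_pos': array([ 0.24890215, -0.68013973,  0.23021204]), 'orientation': array([[-9.39060485e-01, -8.00753683e-04,  3.43751021e-01],
       [-3.43751940e-01,  1.90616812e-03, -9.39058555e-01],
       [ 9.67073588e-05, -9.99997863e-01, -2.06526779e-03]]), 'wrist_force': array([-0.07695763,  0.82705733, -0.0814349 ]), 'moment': array([-0.02886393, -0.00867874, -0.04783783]), 'grip_width': 0.08576222440230775} 0.0187
```

View pics/top0.png

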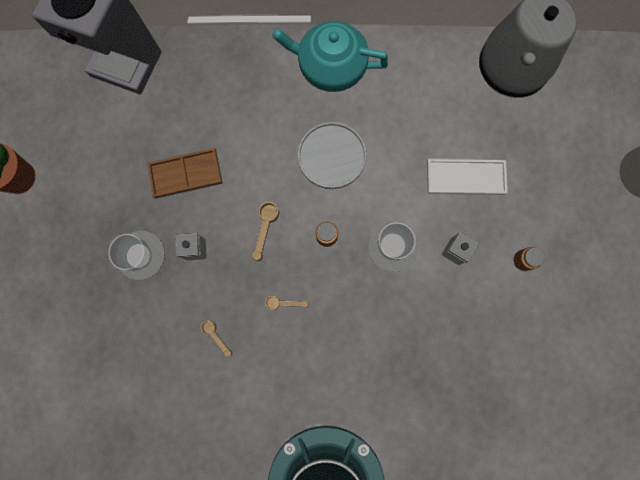

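View pics/side0.png

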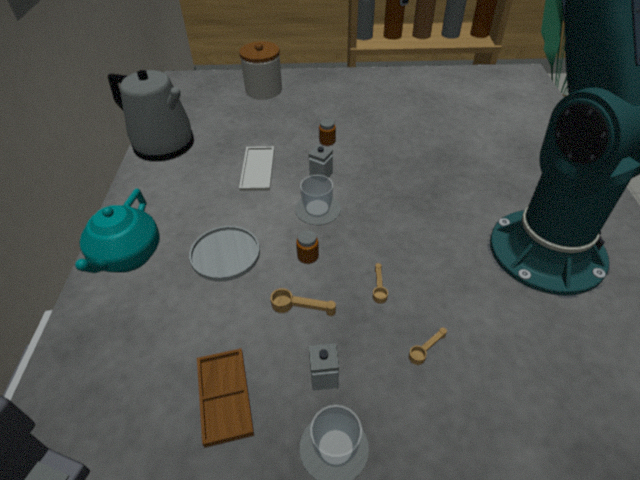

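The top view shows the tray (185,173), dish (332,155), rest (468,177), tins (189,245) and (461,247), jars (327,233) and (529,259), and cups (129,252) and (396,241). There are three scoop-like things, at (265,230), (287,303) and (216,338). The one at (265,230) looks largest, so I'll measure all three.

```bash
cat > h.py <<'E'
import numpy as np,cv2
from rig import bot
def ray(n,px):
    c=bot.get_calibration(n);K=np.array([[c['fx'],0,c['cx']],[0,c['fy'],c['cy']],[0,0,1]])
    u=cv2.undistortPoints(np.array(px,float).reshape(-1,1,2),K,np.array(c['D'])).reshape(-1,2)
    d=np.c_[u[:,0],-u[:,1],-np.ones(len(u))]@np.array(c['orientation']).T
    return np.array(c['eye']),d
def plane(n,px,z):
    e,d=ray(n,px);return e+d*((z-e[2])/d[:,2])[:,None]
def tri(p1,p2):
    e,d=ray('top',[p1]);f,g=ray('side',[p2]);d=d[0];g=g[0]
    s=np.linalg.lstsq(np.c_[d,-g],f-e,rcond=None)[0]
    a=e+s[0]*d;b=f+s[1]*g
    return (a+b)/2,np.linalg.norm(a-b)
def proj(n,P):
    c=bot.get_calibration(n);P=(np.atleast_2d(P)-c['eye'])@np.array(c['orientation'])
    P=P*[1,-1,-1];K=np.array([[c['fx'],0,c['cx']],[0,c['fy'],c['cy']],[0,0,1]])
    return cv2.projectPoints(P,np.zeros(3),np.zeros(3),K,np.array(c['D']))[0].reshape(-1,2)
E
python3 - <<'E'
import cv2,numpy as np
from h import *
for n in('top','side'):
    im=cv2.imread(f'pics/{n}0.png');hsv=cv2.cvtColor(im,cv2.COLOR_BGR2HSV)
    m=cv2.inRange(hsv,(5,80,60),(25,255,255))
    for c in cv2.findContours(m,cv2.RETR_EXTERNAL,cv2.CHAIN_APPROX_NONE)[0]:
        if cv2.contourArea(c)<40 :continue
        r=cv2.minAreaRect(c);b=cv2.boxPoints(r);
        if n=='side' and r[0][1]<100: continue
        w=plane(n,b,0.02);L=[np.linalg.norm(w[1]-w[0]),np.linalg.norm(w[2]-w[1])]
        print(n,np.round(r[0]),cv2.contourArea(c),hsv[int(r[0][1]),int(r[0][0])],np.round(w.mean(0),3),np.round(L,3))
im=cv2.imread('pics/top0.png')
def crop(i,x,y,w,h,f,n): cv2.imwrite(n,cv2.resize(i[y:y+h,x:x+w],None,fx=f,fy=f,interpolation=cv2.INTER_CUBIC))
crop(im,100,180,260,190,3,'pics/c1.png')
crop(im,300,110,260,190,3,'pics/c2.png')
s=cv2.imread('pics/side0.png')
crop(s,180,220,260,195,3,'pics/c3.png');crop(s,180,90,260,195,3,'pics/c4.png')
E
```

```text
top [218. 337.] 270.0 [ 16 110 123] [0.277 0.211 0.02 ] [0.027 0.081]
top [286. 302.] 247.0 [ 17  99 155] [0.346 0.081 0.02 ] [0.082 0.025]
top [529. 258.] 73.5 [ 38   9 118] [ 0.437 -0.396  0.02 ] [0.033 0.043]
top [326. 232.] 68.5 [ 45   8 123] [0.484 0.005 0.02 ] [0.044 0.042]
top [266. 231.] 545.5 [ 17  97 163] [0.486 0.124 0.02 ] [0.119 0.039]
top [184. 172.] 2369.5 [ 15 138 116] [0.606 0.297 0.02 ] [0.147 0.075]
top [  9. 166.] 376.0 [  9 138 120] [0.621 0.675 0.02 ] [0.095 0.038]
side [222. 396.] 4091.5 [ 16 178  63] [0.607 0.3   0.02 ] [0.085 0.149]
side [427. 344.] 409.5 [ 19 127 137] [0.276 0.219 0.02 ] [0.09 0.03]
side [303. 301.] 784.5 [ 19 119 141] [0.485 0.129 0.02 ] [0.053 0.119]
side [380. 282.] 280.5 [ 19 124 136] [0.343 0.088 0.02 ] [0.027 0.092]
side [307. 244.] 73.0 [83 18 58] [ 0.48 -0.01  0.02] [0.043 0.032]
side [327. 128.] 40.0 [69 36 50] [ 0.434 -0.42   0.02 ] [0.042 0.032]
```

View pics/c1.png

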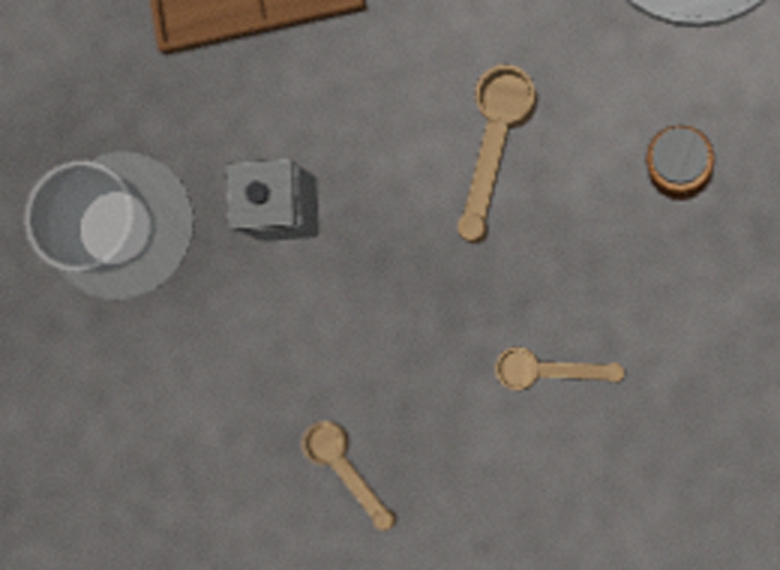

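View pics/c2.png

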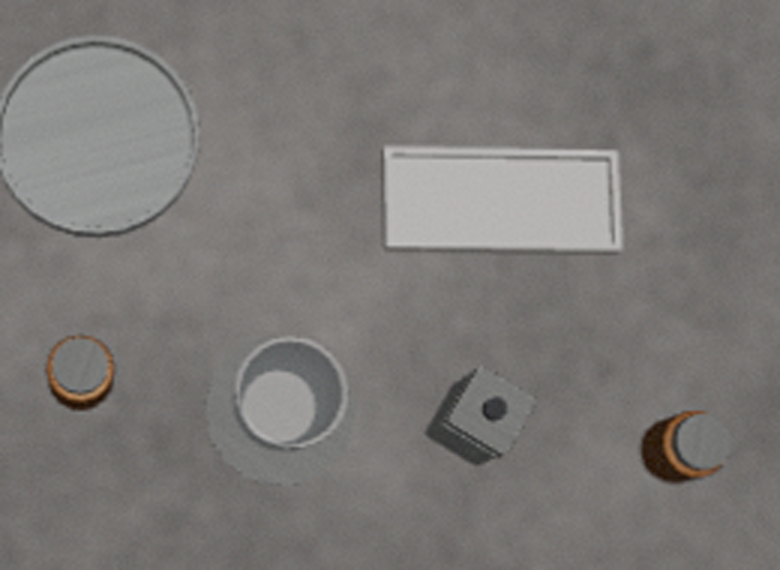

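View pics/c3.png

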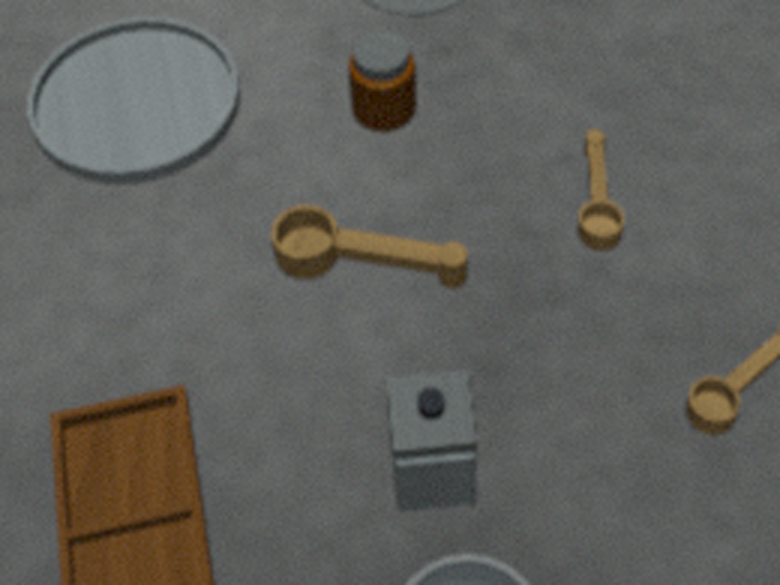

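View pics/c4.png

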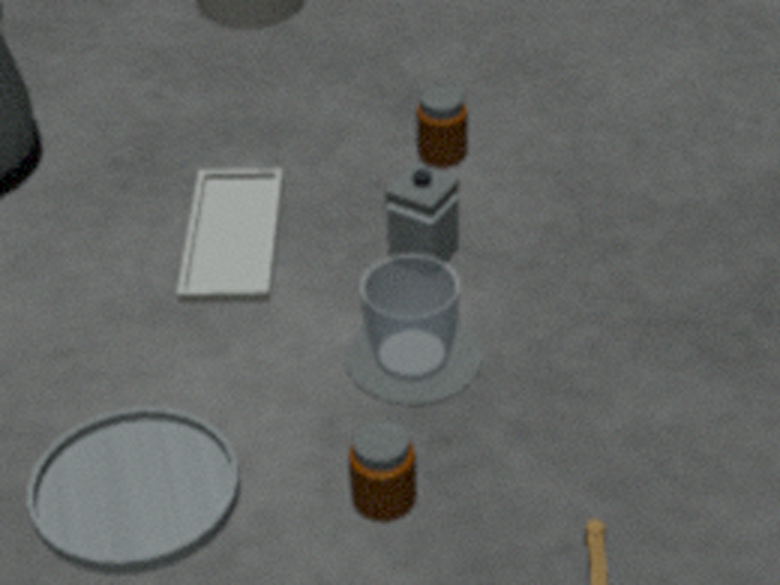

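The large scoop at (265,230) measures 119 x 39 mm, which fits the 120 x 40 given. The other two, at (287,303) and (216,338), are about 81 mm, so the first is the one meant, and the crop confirms it. Next I'll locate everything in both views.

Run:
```python
from h import *
def f(o,p): return [(p[0]+.5)/3-.5+o[0],(p[1]+.5)/3-.5+o[1]]
c1=(100,180);c2=(300,110);c3=(180,220);c4=(180,90)
np.set_printoptions(precision=4,suppress=True)
for n,a,b,z in [('tinL',f(c1,(257,192)),f(c3,(431,402)),.079),('tinR',f(c2,(495,408)),f(c4,(423,178)),.079),
 ('jarM',f(c2,(81,362)),f(c3,(382,53)),.058),('jarR',f(c2,(703,441)),f(c4,(443,99)),.058),
 ('dish',f(c2,(97,137)),f(c3,(134,98)),.014)]:
    print(n,tri(a,b),plane('top',[a],z)[0][:2],plane('side',[b],z)[0][:2])
for n,o,P,z in [('tinL',c1,[(228,160),(293,158),(299,228),(228,230)],.071),('tinR',c2,[(478,367),(535,400),(500,458),(443,422)],.071)]:
    w=plane('top',[f(o,p) for p in P],z); d=np.diff(np.r_[w,w[:1]],axis=0)[:,:2]
    print(n,w.mean(0),np.linalg.norm(d,axis=1),np.degrees(np.arctan2(d[:,1],d[:,0]))%90)
a=plane('top',[f(c1,(506,94)),f(c1,(472,228))],.025);print('scoop cup,foot',a, np.linalg.norm(a[0]-a[1]))
a=plane('side',[f(c3,(305,230)),f(c3,(453,255))],.025);print('scoop side',a, np.linalg.norm(a[0]-a[1]))
im=cv2.imread('pics/top0.png');hsv=cv2.cvtColor(im,cv2.COLOR_BGR2HSV)
m=cv2.inRange(hsv,(5,80,60),(25,255,255));
for n,mm,z,x0,x1 in(('tray',m,.013,120,240),('rest',cv2.inRange(hsv,(0,0,150),(180,60,255)),.008,420,520)):
    for c in cv2.findContours(mm[130:210,x0:x1],0,1,offset=(x0,130))[0]:
        if cv2.contourArea(c)<800: continue
        w=plane('top',c.reshape(-1,2).astype(float),z)[:,:2].astype(np.float32)
        r=cv2.minAreaRect(w);b=cv2.boxPoints(r);print(n,r,b)
# glass cups rims
for n,c in(('cupL',f(c1,(80,215))),('cupR',f(c2,(292,392)))): print(n,plane('top',[c],.076)[0])
for n,c in(('saucL',f(c1,(117,225))),('saucR',f(c2,(280,411)))): print(n,plane('top',[c],.008)[0])
s=bot.read_state();print(s['eef_pos'])
```

```text
tinL (array([0.4495, 0.2677, 0.0772]), np.float64(0.0019719534330154293)) [0.4503 0.2671] [0.4486 0.269 ]
tinR (array([ 0.4513, -0.2537,  0.0752]), np.float64(0.0026057830950679977)) [ 0.4521 -0.2529] [ 0.45   -0.2479]
jarM (array([0.4801, 0.0036, 0.055 ]), np.float64(0.004398461504272825)) [0.4818 0.0034] [0.4778 0.0072]
jarR (array([ 0.4343, -0.3918,  0.0556]), np.float64(0.002751139623452948)) [ 0.4354 -0.3911] [ 0.433  -0.3875]
dish (array([ 0.6473, -0.0054,  0.005 ]), np.float64(0.0009349626827066249)) [ 0.6448 -0.0054] [0.6442 0.0029]
tinL [0.4503 0.2662 0.071 ] [0.0416 0.0447 0.0451 0.0445] [2.3018 7.6905 2.2932 3.1846]
tinR [ 0.4509 -0.2512  0.071 ] [0.0408 0.0433 0.0415 0.0417] [59.8515 57.792  57.7017 56.8188]
scoop cup,foot [[0.5253 0.1198 0.025 ]
 [0.4358 0.1395 0.025 ]] 0.09163899037674435
scoop side [[0.5235 0.1215 0.025 ]
 [0.4351 0.1413 0.025 ]] 0.09051338349824006
tray ((0.6083964109420776, 0.29814472794532776), (0.07595698535442352, 0.14509780704975128), 13.190814971923828) [[0.5549 0.3601]
 [0.588  0.2188]
 [0.6619 0.2362]
 [0.6288 0.3774]]
rest ((0.6074256896972656, -0.2822228968143463), (0.06967968493700027, 0.16165924072265625), 0.7870398759841919) [[ 0.5715 -0.2019]
 [ 0.5737 -0.3635]
 [ 0.6434 -0.3626]
 [ 0.6412 -0.2009]]
cupL [0.4349 0.3805 0.076 ]
cupR [ 0.4612 -0.1276  0.076 ]
saucL [0.437  0.3826 0.008 ]
saucR [ 0.4589 -0.1287  0.008 ]
[ 0.2489 -0.6801  0.2302]
```

Both views agree to within a few mm, and the sizes match what was given. First I'll pick the right tin (yaw about -32°), so the jaw turns from -70° to -32°.

```bash
cat >> h.py <<'E'
def go(x,y,z,psi):
    s=bot.read_state();R=np.array(s['orientation']);d=R.T@(np.array([x,y,z])-s['eef_pos'])*1000
    yaw=np.degrees(np.arctan2(R[1,2],R[0,2]));dy=(psi-yaw+180)%360-180
    print('t',s['time_s'],'pos',np.round(s['eef_pos'],4),'yaw',round(yaw,1),'w',round(s['grip_width'],4),'tool mm',np.round(d,1),'ry',round(-np.radians(dy),3),
     'tilt y',np.round(R[:,1],3),'F',np.round(s['wrist_force'],1))
E
python3 -c "
from h import *
go(.451,-.252,.20,-32.3)"
```

```text
t 0.1 pos [ 0.2489 -0.6801  0.2302] yaw -69.9 w 0.0858 tool mm [-337.    30.9 -332.5] ry -0.656 tilt y [-0.001  0.002 -1.   ] F [-0.1  0.8 -0.1]
```

>>> {"name": "step_arm", "arguments": {"deltas": [[0,0,0,0,-0.164,0],[0,0,0,0,-0.164,0],[0,0,0,0,-0.164,0],[0,0,0,0,-0.164,0]], "claw": -0.5}}

```text
time_s: 0.6
eef_pos: [0.2489, -0.6804, 0.2306]
orientation: [[-0.53, -0.001, 0.848], [-0.848, 0.001, -0.53], [-0.001, -1.0, -0.001]]
wrist_force: [0.1, -0.7, 0.9]
grip_width: 0.0639
```

```bash
python3 -c "
from h import *
go(.451,-.252,.20,-32.3)"
```

```text
t 0.6 pos [ 0.2489 -0.6804  0.2306] yaw -32.0 w 0.0639 tool mm [-470.4   31.   -55.6] ry 0.005 tilt y [-0.001  0.001 -1.   ] F [ 0.1 -0.7  0.9]
```

>>> {"name": "step_arm", "arguments": {"deltas": [[-47,3,-5.6,0,0,0],[-47,3,-5.6,0,0,0],[-47,3,-5.6,0,0,0],[-47,3,-5.6,0,0,0],[-47,3,-5.6,0,0,0],[-47,3,-5.6,0,0,0],[-47,3,-5.6,0,0,0],[-47,3,-5.6,0,0,0],[-47,3,-5.6,0,0,0],[-47,3,-5.6,0,0,0],[0,0,0,0,0,0]]}}

```text
time_s: 1.98
eef_pos: [0.4549, -0.249, 0.201]
orientation: [[-0.527, 0.0, 0.85], [-0.85, 0.002, -0.527], [-0.002, -1.0, -0.001]]
wrist_force: [-0.0, 0.4, 0.4]
grip_width: 0.0643
```

```bash
python3 -c "
from h import *
go(.451,-.252,.028,-32.3)"
```

```text
t 1.975 pos [ 0.4549 -0.249   0.201 ] yaw -31.8 w 0.0643 tool mm [  5.  173.   -1.5] ry 0.008 tilt y [ 0.     0.002 -1.   ] F [-0.   0.4  0.4]
```

>>> {"name": "step_arm", "arguments": {"deltas": [[3,30,-1,0,0,0],[2,40,0,0,0,0],[0,40,0,0,0,0],[0,30,0,0,0,0],[0,20,0,0,0,0],[0,12,0,0,0,0],[0,0,0,0,0,0]]}}

```text
time_s: 2.85
eef_pos: [0.4489, -0.2578, 0.0287]
orientation: [[-0.535, -0.001, 0.845], [-0.845, 0.0, -0.535], [0.001, -1.0, -0.001]]
wrist_force: [0.3, 0.5, 0.9]
grip_width: 0.0643
```

```bash
python3 -c "
from h import *
go(.451,-.252,.028,-32.3)
cv2.imwrite('pics/t1.png',bot.camera('top')[:,:,::-1][100:340,300:620]);cv2.imwrite('pics/s1.png',cv2.resize(bot.camera('side')[:,:,::-1][60:260,200:440],None,fx=3,fy=3))"
```

```text
t 2.85 pos [ 0.4489 -0.2578  0.0287] yaw -32.4 w 0.0643 tool mm [-6.   0.7 -1.3] ry -0.001 tilt y [-0.001  0.    -1.   ] F [0.3 0.5 0.9]
```

View pics/s1.png

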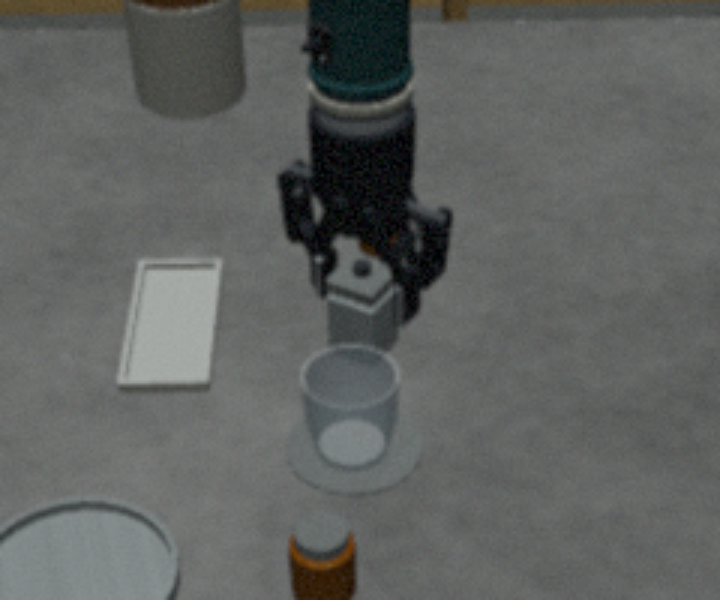

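The side view shows the tin between the fingers, with the gripper a few mm too far toward -y, as the state reading also says. Correcting that and gripping.

>>> {"name": "step_arm", "arguments": {"deltas": [[-5,0,-1,0,0,0],[0,0,0,0,0,0],[0,0,0,0,0,0]]}}

```text
time_s: 3.32
eef_pos: [0.4516, -0.2526, 0.0297]
orientation: [[-0.534, 0.001, 0.845], [-0.845, -0.0, -0.534], [-0.0, -1.0, 0.001]]
wrist_force: [0.5, 0.3, 0.5]
grip_width: 0.064
```

```bash
python3 -c "
from h import *
go(.451,-.252,.028,-32.3)"
```

```text
t 3.325 pos [ 0.4516 -0.2526  0.0297] yaw -32.3 w 0.064 tool mm [-0.1  1.7 -0.8] ry 0.0 tilt y [ 0.001 -0.    -1.   ] F [0.5 0.3 0.5]
```

>>> {"name": "step_arm", "arguments": {"deltas": [[0,2,0,0,0,0],[0,0,0,0,0,0],[0,0,0,0,0,0],[0,0,0,0,0,0],[0,0,0,0,0,0],[0,0,0,0,0,0]], "claw": 1}}

```text
time_s: 4.08
eef_pos: [0.4514, -0.2527, 0.0274]
orientation: [[-0.535, 0.0, 0.845], [-0.845, -0.0, -0.535], [0.0, -1.0, 0.0]]
wrist_force: [-0.0, -0.7, 4.3]
grip_width: 0.0416
```

>>> {"name": "step_arm", "arguments": {"deltas": [[0,-20,0,0,0,0],[0,-40,0,0,0,0],[0,-50,0,0,0,0],[0,-40,0,0,0,0],[0,0,0,0,-0.159,0],[0,0,0,0,-0.159,0],[0,0,0,0,-0.159,0],[0,0,0,0,-0.159,0],[0,0,0,0,-0.159,0],[0,0,0,0,0,0],[0,0,0,0,0,0]]}}

```text
time_s: 5.45
eef_pos: [0.4509, -0.2525, 0.1769]
orientation: [[0.227, -0.001, 0.974], [-0.974, 0.0, 0.227], [-0.001, -1.0, -0.001]]
wrist_force: [0.3, 0.5, -0.7]
grip_width: 0.0418
```

```bash
python3 -c "
from h import *
go(.6163,.2645,.18,13.2)"
```

```text
t 5.45 pos [ 0.4509 -0.2525  0.1769] yaw 13.1 w 0.0418 tool mm [-466.1   -3.   278.2] ry -0.002 tilt y [-0.001  0.    -1.   ] F [ 0.3  0.5 -0.7]
```

>>> {"name": "step_arm", "arguments": {"deltas": [[-46,0,28,0,0,0],[-47,0,28,0,0,0],[-47,0,28,0,0,0],[-47,0,28,0,0,0],[-47,0,28,0,0,0],[-47,0,28,0,0,0],[-47,0,28,0,0,0],[-47,0,28,0,0,0],[-46,0,27,0,0,0],[-45,0,27,0,0,0],[0,0,0,0,0,0],[0,0,0,0,0,0]]}}

```text
time_s: 6.95
eef_pos: [0.6147, 0.2641, 0.1766]
orientation: [[0.229, -0.001, 0.974], [-0.974, -0.002, 0.229], [0.001, -1.0, -0.002]]
wrist_force: [-0.4, -0.1, -1.6]
grip_width: 0.0414
```

>>> {"name": "step_arm", "arguments": {"deltas": [[0,30,0,0,0,0],[0,40,0,0,0,0],[0,25,0,0,0,0],[0,20,0,0,0,0],[0,0,0,0,0,0],[0,0,0,0,0,0]]}}

```text
time_s: 7.7
eef_pos: [0.616, 0.2646, 0.0632]
orientation: [[0.228, 0.001, 0.974], [-0.974, 0.001, 0.228], [-0.0, -1.0, 0.002]]
wrist_force: [0.0, 1.3, -1.6]
grip_width: 0.0414
```

```bash
python3 -c "
from h import *
go(.6163,.2645,.0335,13.2)
cv2.imwrite('pics/t2.png',cv2.resize(bot.camera('top')[:,:,::-1][120:300,80:320],None,fx=3,fy=3));cv2.imwrite('pics/s2.png',cv2.resize(bot.camera('side')[:,:,::-1][280:480,150:390],None,fx=3,fy=3))"
```

```text
t 7.7 pos [0.616  0.2646 0.0632] yaw 13.2 w 0.0414 tool mm [ 0.2 29.7  0.2] ry -0.0 tilt y [ 0.001  0.001 -1.   ] F [ 0.   1.3 -1.6]
```

View pics/s2.png

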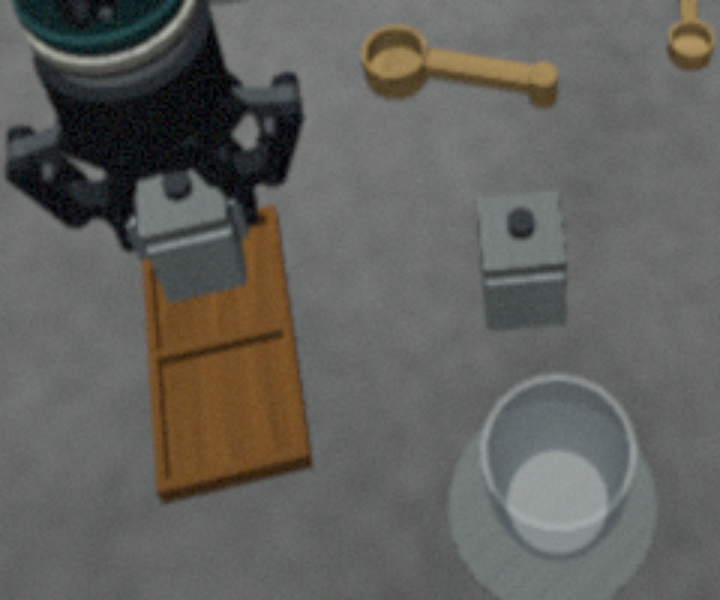

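The tin hangs square over the bay nearest the dish, and the side view puts the tray where the top view did. Lowering and releasing.

>>> {"name": "step_arm", "arguments": {"deltas": [[0,15,0,0,0,0],[0,10,0,0,0,0],[0,3,0,0,0,0],[0,1,0,0,0,0],[0,0,0,0,0,0],[0,0,0,0,0,0]]}}

```text
time_s: 8.55
eef_pos: [0.6155, 0.2648, 0.0336]
orientation: [[0.229, 0.001, 0.973], [-0.973, 0.0, 0.229], [-0.0, -1.0, 0.001]]
wrist_force: [0.2, 0.7, -1.6]
grip_width: 0.0411
```

>>> {"name": "step_arm", "arguments": {"deltas": [[0,0,0,0,0,0],[0,0,0,0,0,0],[0,0,0,0,0,0],[0,0,0,0,0,0],[0,0,0,0,0,0]], "claw": -0.5}}

```text
time_s: 9.18
eef_pos: [0.6153, 0.2646, 0.0333]
orientation: [[0.229, -0.0, 0.973], [-0.973, -0.0, 0.229], [0.0, -1.0, -0.0]]
wrist_force: [0.3, 0.0, -0.7]
grip_width: 0.0641
```

>>> {"name": "step_arm", "arguments": {"deltas": [[0,-20,0,0,0,0],[0,-40,0,0,0,0],[0,-50,0,0,0,0],[0,-40,0,0,0,0],[0,0,0,0,0.176,0],[0,0,0,0,0,0],[0,0,0,0,0,0]]}}

```text
time_s: 10.05
eef_pos: [0.6148, 0.2644, 0.1833]
orientation: [[0.058, -0.001, 0.998], [-0.998, -0.0, 0.058], [0.0, -1.0, -0.001]]
wrist_force: [-0.4, -0.2, 0.2]
grip_width: 0.0641
```

```bash
python3 -c "
from h import *
go(.4495,.2677,.03,3)"
```

```text
t 10.05 pos [0.6148 0.2644 0.1833] yaw 3.3 w 0.0641 tool mm [ -12.8  153.4 -164.8] ry 0.005 tilt y [-0.001 -0.    -1.   ] F [-0.4 -0.2  0.2]
```

>>> {"name": "step_arm", "arguments": {"deltas": [[-3,0,-35,0,0,0],[-4,0,-50,0,0,0],[-4,0,-50,0,0,0],[-2,0,-30,0,0,0],[0,40,0,0,0,0],[0,0,0,0,0,0],[0,0,0,0,0,0]]}}

```text
time_s: 10.92
eef_pos: [0.4504, 0.2688, 0.1436]
orientation: [[0.055, -0.0, 0.998], [-0.998, 0.0, 0.055], [-0.0, -1.0, -0.0]]
wrist_force: [0.6, 0.5, 0.7]
grip_width: 0.0643
```

```bash
python3 -c "
from h import *
go(.4495,.2677,.03,3)"
```

```text
t 10.925 pos [0.4504 0.2688 0.1436] yaw 3.2 w 0.0643 tool mm [  1.1 113.6  -0.9] ry 0.003 tilt y [-0.  0. -1.] F [0.6 0.5 0.7]
```

>>> {"name": "step_arm", "arguments": {"deltas": [[1,30,-1,0,0,0],[0,35,0,0,0,0],[0,25,0,0,0,0],[0,15,0,0,0,0],[0,9,0,0,0,0],[0,0,0,0,0,0],[0,0,0,0,0,0]]}}

```text
time_s: 11.8
eef_pos: [0.4494, 0.2679, 0.03]
orientation: [[0.055, 0.001, 0.998], [-0.998, 0.001, 0.055], [-0.001, -1.0, 0.001]]
wrist_force: [-0.3, 0.2, -0.2]
grip_width: 0.0641
```

>>> {"name": "step_arm", "arguments": {"deltas": [[0,0,0,0,0,0],[0,0,0,0,0,0],[0,0,0,0,0,0],[0,0,0,0,0,0],[0,0,0,0,0,0]], "claw": 1}}

```text
time_s: 12.42
eef_pos: [0.4493, 0.2677, 0.0302]
orientation: [[0.055, 0.001, 0.998], [-0.998, 0.0, 0.055], [-0.0, -1.0, 0.001]]
wrist_force: [0.2, -0.3, 5.8]
grip_width: 0.0418
```

>>> {"name": "step_arm", "arguments": {"deltas": [[0,-20,0,0,0,0],[0,-40,0,0,0,0],[0,-50,0,0,0,0],[0,-40,0,0,0,0],[0,0,0,0,-0.175,0],[0,0,0,0,0,0],[0,0,0,0,0,0]]}}

```text
time_s: 13.3
eef_pos: [0.4483, 0.2669, 0.1787]
orientation: [[0.226, -0.001, 0.974], [-0.974, -0.001, 0.226], [0.001, -1.0, -0.002]]
wrist_force: [0.2, -0.5, -0.1]
grip_width: 0.0415
```

```bash
python3 -c "
from h import *
go(.6005,.3317,.033,13.2)"
```

```text
t 13.3 pos [0.4483 0.2669 0.1787] yaw 13.0 w 0.0415 tool mm [-28.9 145.4 163.1] ry -0.003 tilt y [-0.001 -0.001 -1.   ] F [ 0.2 -0.5 -0.1]
```

>>> {"name": "step_arm", "arguments": {"deltas": [[-5,0,30,0,0,0],[-8,0,50,0,0,0],[-8,0,50,0,0,0],[-6,0,31,0,0,0],[0,0,0,0,0,0],[0,40,0,0,0,0],[0,40,0,0,0,0],[0,30,0,0,0,0],[0,0,0,0,0,0],[0,0,0,0,0,0]]}}

```text
time_s: 14.55
eef_pos: [0.5992, 0.3309, 0.07]
orientation: [[0.228, 0.0, 0.974], [-0.974, 0.0, 0.228], [-0.0, -1.0, 0.0]]
wrist_force: [-0.3, -0.2, -0.5]
grip_width: 0.0415
```

```bash
python3 -c "
from h import *
go(.6005,.3317,.0355,13.2)
cv2.imwrite('pics/s3.png',cv2.resize(bot.camera('side')[:,:,::-1][280:480,150:390],None,fx=3,fy=3))"
```

```text
t 14.55 pos [0.5992 0.3309 0.07  ] yaw 13.2 w 0.0415 tool mm [-0.5 34.5  1.4] ry -0.0 tilt y [ 0.  0. -1.] F [-0.3 -0.2 -0.5]
```

View pics/s3.png

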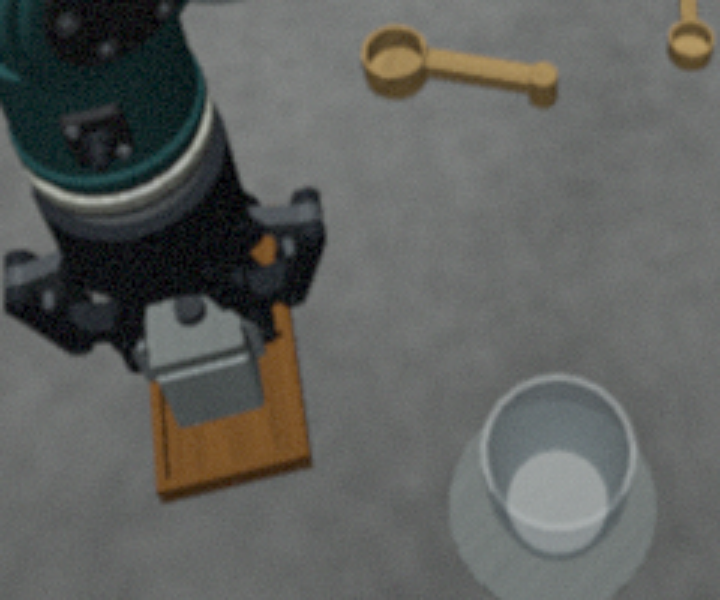

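The second tin hangs over the far bay, clear of the cup and not touching the first tin. Lowering and releasing.

>>> {"name": "step_arm", "arguments": {"deltas": [[0,15,1,0,0,0],[0,12,0,0,0,0],[0,5,0,0,0,0],[0,2,0,0,0,0],[0,0,0,0,0,0],[0,0,0,0,0,0]]}}

```text
time_s: 15.35
eef_pos: [0.6007, 0.3309, 0.0354]
orientation: [[0.228, 0.001, 0.974], [-0.974, 0.001, 0.228], [-0.0, -1.0, 0.001]]
wrist_force: [0.0, 0.2, -0.9]
grip_width: 0.0416
```

>>> {"name": "step_arm", "arguments": {"deltas": [[0,0,0,0,0,0],[0,0,0,0,0,0],[0,0,0,0,0,0],[0,0,0,0,0,0],[0,0,0,0,0,0]], "claw": -0.5}}

```text
time_s: 15.98
eef_pos: [0.6004, 0.3307, 0.0353]
orientation: [[0.228, -0.0, 0.974], [-0.974, 0.0, 0.228], [-0.0, -1.0, -0.0]]
wrist_force: [0.3, -0.4, 0.1]
grip_width: 0.0643
```

>>> {"name": "step_arm", "arguments": {"deltas": [[0,-20,0,0,0,0],[0,-40,0,0,0,0],[0,-50,0,0,0,0],[0,-40,0,0,0,0],[0,0,0,0,-0.17,0],[0,0,0,0,-0.17,0],[0,0,0,0,-0.17,0],[0,0,0,0,-0.17,0],[0,0,0,0,-0.17,0],[0,0,0,0,-0.17,0],[0,0,0,0,0,0],[0,0,0,0,0,0]]}}

```text
time_s: 17.48
eef_pos: [0.6006, 0.3307, 0.1861]
orientation: [[0.948, 0.001, 0.318], [-0.318, 0.0, 0.948], [0.001, -1.0, 0.0]]
wrist_force: [-0.1, -0.1, 0.3]
grip_width: 0.0641
```

```bash
python3 -c "
from h import *
go(.4854,.1292,.10,77.6)
print(bot.read_state()['qpos'])"
```

```text
t 17.475 pos [0.6006 0.3307 0.1861] yaw 71.5 w 0.0641 tool mm [ -45.3   85.9 -227.7] ry -0.107 tilt y [ 0.001  0.    -1.   ] F [-0.1 -0.1  0.3]
[-0.12922608  0.67747728 -0.68382386  1.71757194  0.51576693  0.9334358
  0.22746081]
```

>>> {"name": "step_arm", "arguments": {"deltas": [[0,0,0,0,-0.107,0],[-12,0,-36,0,0,0],[-16,0,-52,0,0,0],[-16,0,-52,0,0,0],[-16,0,-52,0,0,0],[-9,30,-30,0,0,0],[0,50,0,0,0,0],[0,0,0,0,0,0],[0,0,0,0,0,0]], "claw": 0}}

```text
time_s: 18.6
eef_pos: [0.4869, 0.1298, 0.1066]
orientation: [[0.977, 0.002, 0.212], [-0.212, 0.001, 0.977], [0.002, -1.0, 0.001]]
wrist_force: [0.1, 0.0, -0.6]
grip_width: 0.0428
```

```bash
python3 -c "
from h import *
go(.4854,.1292,.005,77.6)
cv2.imwrite('pics/s4.png',cv2.resize(bot.camera('side')[:,:,::-1][180:380,200:440],None,fx=3,fy=3))"
```

```text
t 18.6 pos [0.4869 0.1298 0.1066] yaw 77.8 w 0.0428 tool mm [ -1.6 101.6  -1. ] ry 0.003 tilt y [ 0.002  0.001 -1.   ] F [ 0.1  0.  -0.6]
```

View pics/s4.png

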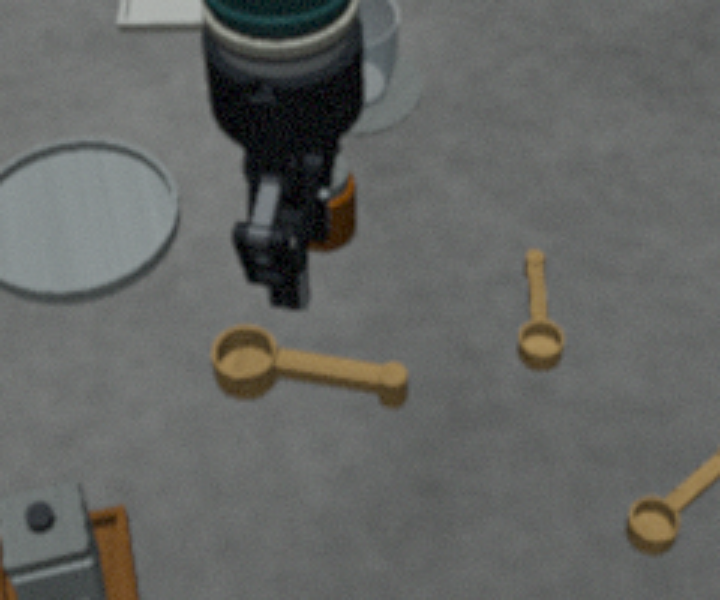

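The gripper is lined up above the handle. Descending to about z 0.005.

>>> {"name": "step_arm", "arguments": {"deltas": [[-1,30,-1,0,0,0],[0,30,0,0,0,0],[0,20,0,0,0,0],[0,12,0,0,0,0],[0,6,0,0,0,0],[0,2,0,0,0,0],[0,0,0,0,0,0],[0,0,0,0,0,0]]}}

```text
time_s: 19.65
eef_pos: [0.485, 0.1277, 0.0057]
orientation: [[0.977, 0.001, 0.212], [-0.212, 0.0, 0.977], [0.001, -1.0, 0.0]]
wrist_force: [-0.3, -0.1, 0.2]
grip_width: 0.0429
```

>>> {"name": "step_arm", "arguments": {"deltas": [[0,0,0,0,0,0],[0,0,0,0,0,0],[0,0,0,0,0,0],[0,0,0,0,0,0],[0,0,0,0,0,0],[0,0,0,0,0,0]], "claw": 1}}

```text
time_s: 20.4
eef_pos: [0.4849, 0.1277, 0.0057]
orientation: [[0.977, 0.001, 0.212], [-0.212, -0.0, 0.977], [0.001, -1.0, 0.0]]
wrist_force: [-0.5, -0.4, 6.1]
grip_width: 0.0126
```

>>> {"name": "step_arm", "arguments": {"deltas": [[0,-20,0,0,0,0],[0,-40,0,0,0,0],[0,-50,0,0,0,0],[0,-40,0,0,0,0],[0,0,0,0,0,0],[0,0,0,0,0,0]]}}

```text
time_s: 21.15
eef_pos: [0.4841, 0.1269, 0.1546]
orientation: [[0.977, -0.001, 0.213], [-0.213, -0.001, 0.977], [-0.001, -1.0, -0.001]]
wrist_force: [-0.7, -0.7, -0.0]
grip_width: 0.0128
```

```bash
python3 -c "
from h import *
go(.6074,-.2822,.16,0.8)
cv2.imwrite('pics/s5.png',cv2.resize(bot.camera('side')[:,:,::-1][180:380,200:440],None,fx=3,fy=3))"
```

```text
t 21.15 pos [0.4841 0.1269 0.1546] yaw 77.7 w 0.0128 tool mm [ 207.4   -5.2 -373.6] ry 1.343 tilt y [-0.001 -0.001 -1.   ] F [-0.7 -0.7 -0. ]
```

View pics/s5.png

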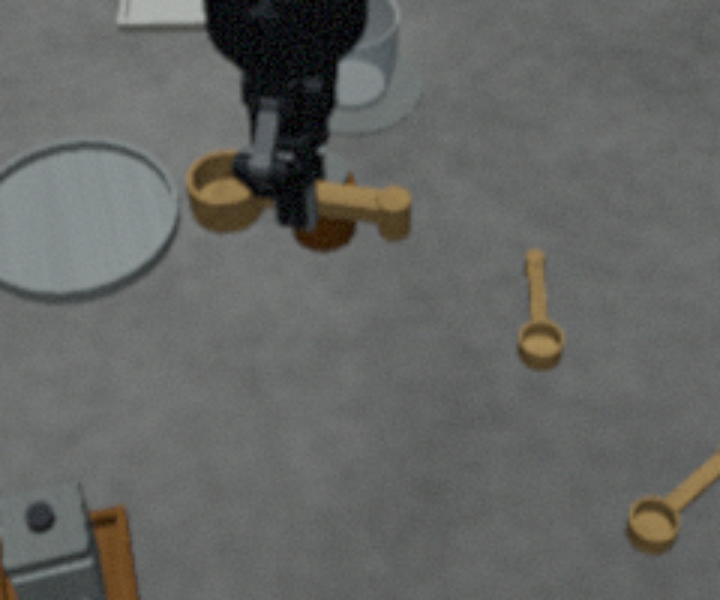

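The scoop is held level and near its balance point. Turning it lengthwise and carrying it to the rest.

>>> {"name": "step_arm", "arguments": {"deltas": [[0,0,0,0,0.168,0],[0,0,0,0,0.168,0],[0,0,0,0,0.168,0],[0,0,0,0,0.168,0],[0,0,0,0,0.168,0],[0,0,0,0,0.168,0],[0,0,0,0,0.168,0],[0,0,0,0,0.168,0],[0,0,0,0,0,0]]}}

```text
time_s: 22.32
eef_pos: [0.4837, 0.1274, 0.1539]
orientation: [[0.016, -0.003, 1.0], [-1.0, -0.002, 0.016], [0.002, -1.0, -0.003]]
wrist_force: [-0.4, 0.3, -0.5]
grip_width: 0.0124
```

>>> {"name": "step_arm", "arguments": {"deltas": [[30,0,8,0,0,0],[45,0,13,0,0,0],[45,0,13,0,0,0],[45,0,13,0,0,0],[45,0,13,0,0,0],[45,0,13,0,0,0],[45,0,13,0,0,0],[45,0,13,0,0,0],[40,0,12,0,0,0],[25,0,7,0,0,0],[0,0,0,0,0,0],[0,0,0,0,0,0]]}}

```text
time_s: 23.82
eef_pos: [0.6074, -0.279, 0.1543]
orientation: [[0.015, -0.002, 1.0], [-1.0, 0.002, 0.016], [-0.002, -1.0, -0.002]]
wrist_force: [0.3, 0.3, -0.5]
grip_width: 0.0126
```

```bash
python3 -c "
from h import *
go(.6074,-.2822,.05,0.8)"
```

```text
t 23.825 pos [ 0.6074 -0.279   0.1543] yaw 0.9 w 0.0126 tool mm [  3.4 104.3   0.2] ry 0.002 tilt y [-0.002  0.002 -1.   ] F [ 0.3  0.3 -0.5]
```

>>> {"name": "step_arm", "arguments": {"deltas": [[2,30,0,0,0,0],[0,40,0,0,0,0],[0,30,0,0,0,0],[0,0,0,0,0,0],[0,0,0,0,0,0],[0,0,0,0,0,0]]}}

```text
time_s: 24.58
eef_pos: [0.6094, -0.2826, 0.0571]
orientation: [[0.014, 0.003, 1.0], [-1.0, -0.001, 0.014], [0.001, -1.0, 0.003]]
wrist_force: [0.8, 0.6, -0.0]
grip_width: 0.0126
```

```bash
python3 -c "
from h import *
go(.6074,-.2822,.0105,0.8)
cv2.imwrite('pics/s6.png',cv2.resize(bot.camera('side')[:,:,::-1][80:240,180:380],None,fx=4,fy=3.75))
cv2.imwrite('pics/t6.png',cv2.resize(bot.camera('top')[:,:,::-1][110:260,380:580],None,fx=4,fy=4))"
```

```text
t 24.575 pos [ 0.6094 -0.2826  0.0571] yaw 0.8 w 0.0126 tool mm [-0.5 46.6 -2.1] ry -0.0 tilt y [ 0.003 -0.001 -1.   ] F [ 0.8  0.6 -0. ]
```

View pics/s6.png

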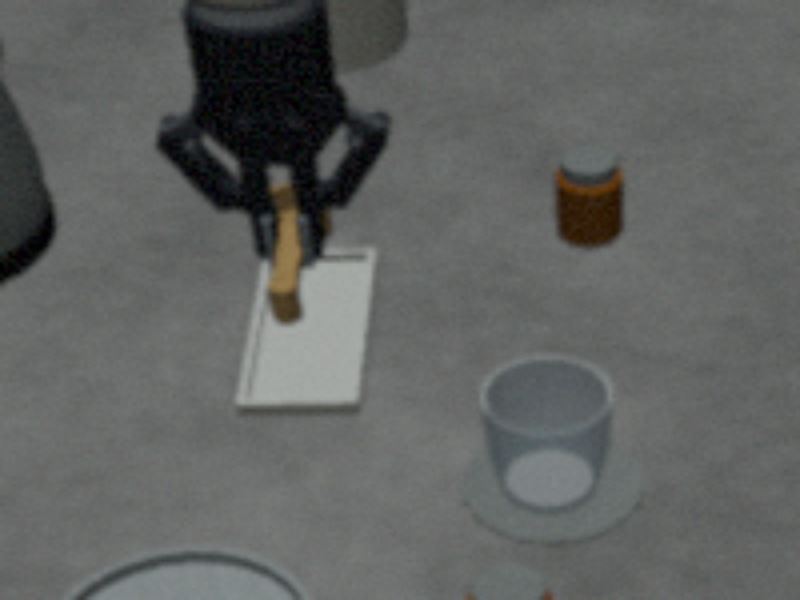

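View pics/t6.png

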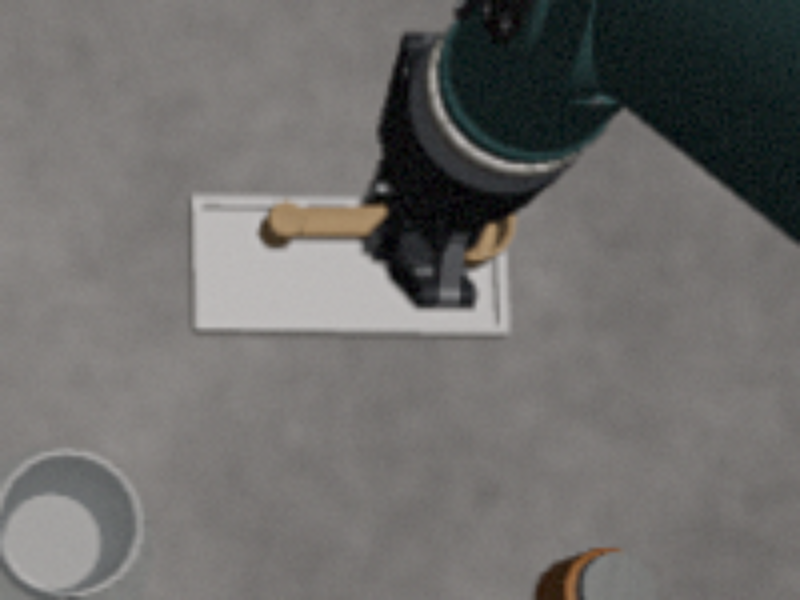

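```bash
python3 -c "
from h import *
print(plane('top',[[451.5,165.5]],.077), plane('top',[[380+496/4,110+240/4]],.075),plane('side',[[180+285/4,80+295/3.75]],.077))
print(plane('top',[[380+193/4,110+197/4],[380+193/4,110+330/4],[380+508/4,110+334/4]],.01))
print(plane('side',[[180+237/4,80+405/3.75],[180+360/4,80+405/3.75]],.01))
go(.6074,-.2822,.0105,0.8)"
```

```text
[[ 0.60632996 -0.23307806  0.077     ]] [[ 0.599616   -0.33451996  0.075     ]] [[ 0.60411487 -0.21886725  0.077     ]]
[[ 0.63990627 -0.20233823  0.01      ]
 [ 0.56997797 -0.20077914  0.01      ]
 [ 0.57008176 -0.36159557  0.01      ]]
[[ 0.63810721 -0.19883091  0.01      ]
 [ 0.56741497 -0.19709006  0.01      ]]
t 24.675 pos [ 0.609  -0.283   0.0568] yaw 0.8 w 0.0131 tool mm [-0.9 46.3 -1.7] ry -0.001 tilt y [ 0.002 -0.001 -1.   ] F [-0.5 -0.3 -0.8]
```

The foot is at y -0.233 and x 0.606, and the rest's centre is at x 0.605–0.607, so the scoop is on line. Lowering to z 0.0105.

>>> {"name": "step_arm", "arguments": {"deltas": [[0,15,-2,0,0,0],[0,15,0,0,0,0],[0,10,0,0,0,0],[0,4,0,0,0,0],[0,0,0,0,0,0],[0,0,0,0,0,0],[0,0,0,0,0,0]]}}

```text
time_s: 25.55
eef_pos: [0.6064, -0.2829, 0.0117]
orientation: [[0.013, 0.001, 1.0], [-1.0, -0.0, 0.013], [0.0, -1.0, 0.001]]
wrist_force: [0.4, -0.2, 0.1]
grip_width: 0.0126
```

```bash
python3 -c "
from h import *
go(.6065,-.2822,.0105,0.8)"
```

```text
t 25.55 pos [ 0.6064 -0.2829  0.0117] yaw 0.7 w 0.0126 tool mm [-0.7  1.2  0.1] ry -0.001 tilt y [ 0.001 -0.    -1.   ] F [ 0.4 -0.2  0.1]
```

>>> {"name": "step_arm", "arguments": {"deltas": [[0,2,0,0,0,0],[0,0,0,0,0,0],[0,0,0,0,0,0]]}}

```text
time_s: 25.92
eef_pos: [0.6064, -0.283, 0.0097]
orientation: [[0.013, 0.001, 1.0], [-1.0, -0.0, 0.013], [0.0, -1.0, 0.001]]
wrist_force: [0.4, 1.3, 4.2]
grip_width: 0.0126
```

>>> {"name": "step_arm", "arguments": {"deltas": [[0,0,0,0,0,0],[0,0,0,0,0,0],[0,0,0,0,0,0],[0,0,0,0,0,0]], "claw": 0.4}}

```text
time_s: 26.42
eef_pos: [0.606, -0.2827, 0.0091]
orientation: [[0.013, -0.0, 1.0], [-1.0, 0.0, 0.013], [-0.0, -1.0, -0.0]]
wrist_force: [-0.2, 0.4, -0.9]
grip_width: 0.0258
```

>>> {"name": "step_arm", "arguments": {"deltas": [[0,-10,0,0,0,0],[0,-20,0,0,0,0],[0,-40,0,0,0,0],[0,-40,0,0,0,0],[0,-20,0,0,0,0],[0,0,0,0,0,0],[0,0,0,0,0,0]]}}

```text
time_s: 27.3
eef_pos: [0.6049, -0.2826, 0.1381]
orientation: [[0.013, -0.002, 1.0], [-1.0, 0.001, 0.013], [-0.001, -1.0, -0.002]]
wrist_force: [0.5, 0.4, 0.6]
grip_width: 0.0255
```

```bash
python3 -c "
from h import *
go(.4345,-.3915,.08,0)"
```

```text
t 27.3 pos [ 0.6049 -0.2826  0.1381] yaw 0.7 w 0.0255 tool mm [ 106.7   58.4 -171.7] ry 0.013 tilt y [-0.002  0.001 -1.   ] F [0.5 0.4 0.6]
```

>>> {"name": "step_arm", "arguments": {"deltas": [[25,0,-37,0,0,0],[30,0,-50,0,0,0],[30,0,-50,0,0,0],[21,0,-34,0,0.013,0],[0,20,0,0,0,0],[0,30,0,0,0,0],[0,0,0,0,0,0],[0,0,0,0,0,0]], "claw": -0.6}}

```text
time_s: 28.3
eef_pos: [0.4365, -0.3906, 0.0889]
orientation: [[0.001, -0.001, 1.0], [-1.0, 0.001, 0.001], [-0.001, -1.0, -0.001]]
wrist_force: [0.1, 0.3, -0.0]
grip_width: 0.0686
```

```bash
python3 -c "
from h import *
go(.4345,-.3915,.010,0)"
```

```text
t 28.3 pos [ 0.4365 -0.3906  0.0889] yaw 0.0 w 0.0686 tool mm [ 1.  78.9 -1.9] ry 0.001 tilt y [-0.001  0.001 -1.   ] F [ 0.1  0.3 -0. ]
```

>>> {"name": "step_arm", "arguments": {"deltas": [[1,25,-2,0,0,0],[0,25,0,0,0,0],[0,16,0,0,0,0],[0,9,0,0,0,0],[0,4,0,0,0,0],[0,0,0,0,0,0],[0,0,0,0,0,0]]}}

```text
time_s: 29.18
eef_pos: [0.4348, -0.3923, 0.0109]
orientation: [[0.0, 0.001, 1.0], [-1.0, -0.001, 0.0], [0.001, -1.0, 0.001]]
wrist_force: [0.5, -0.2, -0.1]
grip_width: 0.0682
```

>>> {"name": "step_arm", "arguments": {"deltas": [[0,0,0,0,0,0],[0,0,0,0,0,0],[0,0,0,0,0,0],[0,0,0,0,0,0],[0,0,0,0,0,0]], "claw": 1}}

```text
time_s: 29.8
eef_pos: [0.4348, -0.3923, 0.0109]
orientation: [[-0.0, 0.001, 1.0], [-1.0, -0.001, -0.0], [0.001, -1.0, 0.001]]
wrist_force: [-0.5, 0.7, 5.9]
grip_width: 0.043
```

>>> {"name": "step_arm", "arguments": {"deltas": [[0,-20,0,0,0,0],[0,-40,0,0,0,0],[0,-50,0,0,0,0],[0,-40,0,0,0,0],[0,0,0,0,0,0],[0,0,0,0,0,0]]}}

```text
time_s: 30.55
eef_pos: [0.4335, -0.3917, 0.1602]
orientation: [[-0.0, -0.001, 1.0], [-1.0, 0.0, -0.0], [-0.0, -1.0, -0.001]]
wrist_force: [-0.6, -0.3, -1.5]
grip_width: 0.0426
```

```bash
python3 -c "
from h import *
go(.645,-.034,.16,0)
cv2.imwrite('pics/s7.png',cv2.resize(bot.camera('side')[:,:,::-1][40:240,180:420],None,fx=3,fy=3))"
```

```text
t 30.55 pos [ 0.4335 -0.3917  0.1602] yaw -0.0 w 0.0426 tool mm [-3.578e+02  1.000e-01  2.114e+02] ry -0.0 tilt y [-0.001  0.    -1.   ] F [-0.6 -0.3 -1.5]
```

View pics/s7.png

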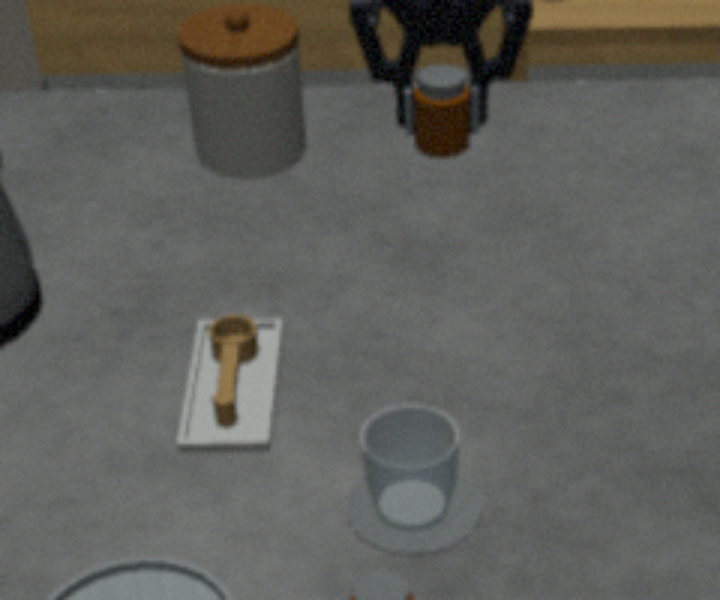

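The scoop lies in the rest and the jar is held upright. Carrying the jar to the dish.

>>> {"name": "step_arm", "arguments": {"deltas": [[-30,0,18,0,0,0],[-50,0,29,0,0,0],[-50,0,29,0,0,0],[-50,0,29,0,0,0],[-50,0,29,0,0,0],[-50,0,29,0,0,0],[-50,0,29,0,0,0],[-28,0,19,0,0,0],[0,0,0,0,0,0],[0,40,0,0,0,0],[0,50,0,0,0,0],[0,0,0,0,0,0]]}}

```text
time_s: 32.1
eef_pos: [0.6399, -0.0361, 0.0653]
orientation: [[-0.001, -0.013, 1.0], [-1.0, -0.002, -0.001], [0.002, -1.0, -0.013]]
wrist_force: [0.2, -0.6, -0.3]
grip_width: 0.0424
```

>>> {"name": "step_arm", "arguments": {"deltas": [[0,0,0,0,0,0],[0,0,0,0,0,0]]}}

```text
time_s: 32.35
eef_pos: [0.647, -0.0343, 0.0724]
orientation: [[-0.001, 0.004, 1.0], [-1.0, -0.0, -0.001], [0.0, -1.0, 0.004]]
wrist_force: [0.4, 1.3, -1.0]
grip_width: 0.0424
```

```bash
python3 -c "
from h import *
go(.645,-.034,.0155,0)
cv2.imwrite('pics/s8.png',cv2.resize(bot.camera('side')[:,:,::-1][160:320,140:340],None,fx=3.75,fy=3.75))"
```

```text
t 32.35 pos [ 0.647  -0.0343  0.0724] yaw -0.0 w 0.0424 tool mm [-0.3 56.9 -2.2] ry -0.001 tilt y [ 0.004 -0.    -1.   ] F [ 0.4  1.3 -1. ]
```

View pics/s8.png

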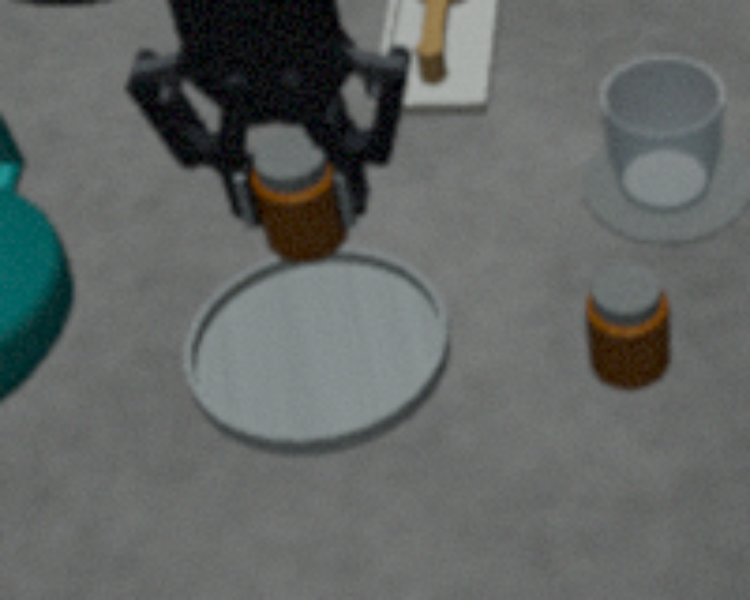

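>>> {"name": "step_arm", "arguments": {"deltas": [[0,20,0,0,0,0],[0,18,0,0,0,0],[0,10,0,0,0,0],[0,0,0,0,0,0],[0,0,0,0,0,0],[0,0,0,0,0,0]]}}

```text
time_s: 33.15
eef_pos: [0.646, -0.0339, 0.0228]
orientation: [[0.0, 0.001, 1.0], [-1.0, 0.0, 0.0], [-0.0, -1.0, 0.001]]
wrist_force: [0.6, -1.0, -1.4]
grip_width: 0.0427
```

```bash
python3 -c "
from h import *
go(.645,-.034,.0155,0)"
```

```text
t 33.15 pos [ 0.646  -0.0339  0.0228] yaw 0.0 w 0.0427 tool mm [ 0.1  7.3 -1. ] ry 0.0 tilt y [ 0.001  0.    -1.   ] F [ 0.6 -1.  -1.4]
```

>>> {"name": "step_arm", "arguments": {"deltas": [[0,4,0,0,0,0],[0,3,0,0,0,0],[0,0.5,0,0,0,0],[0,0,0,0,0,0],[0,0,0,0,0,0]]}}

```text
time_s: 33.78
eef_pos: [0.6455, -0.0341, 0.015]
orientation: [[0.0, 0.0, 1.0], [-1.0, -0.0, 0.0], [0.0, -1.0, 0.0]]
wrist_force: [-0.8, -0.1, 3.5]
grip_width: 0.0426
```

>>> {"name": "step_arm", "arguments": {"deltas": [[0,0,0,0,0,0],[0,0,0,0,0,0],[0,0,0,0,0,0],[0,0,0,0,0,0]], "claw": -0.4}}

```text
time_s: 34.28
eef_pos: [0.6455, -0.034, 0.0147]
orientation: [[0.0, -0.0, 1.0], [-1.0, 0.0, 0.0], [-0.0, -1.0, -0.0]]
wrist_force: [-0.4, -0.2, -0.0]
grip_width: 0.0598
```

>>> {"name": "step_arm", "arguments": {"deltas": [[0,-20,0,0,0,0],[0,-40,0,0,0,0],[0,-40,0,0,0,0],[0,0,0,0,0,0],[0,0,0,0,0,0],[0,0,0,0,0,0]]}}

```text
time_s: 35.02
eef_pos: [0.6444, -0.0342, 0.1138]
orientation: [[0.0, -0.002, 1.0], [-1.0, -0.0, 0.0], [0.0, -1.0, -0.002]]
wrist_force: [-0.6, 0.7, -0.7]
grip_width: 0.0593
```

```bash
python3 -c "
from h import *
go(.481,.004,.08,0)"
```

```text
t 35.025 pos [ 0.6444 -0.0342  0.1138] yaw 0.0 w 0.0593 tool mm [ -38.2   34.2 -163.3] ry 0.0 tilt y [-0.002 -0.    -1.   ] F [-0.6  0.7 -0.7]
```

>>> {"name": "step_arm", "arguments": {"deltas": [[-8,0,-35,0,0,0],[-12,0,-50,0,0,0],[-12,0,-50,0,0,0],[-6,0,-28,0,0,0],[0,20,0,0,0,0],[0,0,0,0,0,0],[0,0,0,0,0,0],[0,0,0,0,0,0]], "claw": -0.6}}

```text
time_s: 36.02
eef_pos: [0.4832, 0.004, 0.0951]
orientation: [[-0.0, 0.001, 1.0], [-1.0, 0.0, -0.0], [-0.0, -1.0, 0.001]]
wrist_force: [-0.3, -0.7, -0.4]
grip_width: 0.0678
```

```bash
python3 -c "
from h import *
go(.481,.004,.010,0)"
```

```text
t 36.025 pos [0.4832 0.004  0.0951] yaw -0.0 w 0.0678 tool mm [-0.  85.1 -2.3] ry -0.0 tilt y [ 0.001  0.    -1.   ] F [-0.3 -0.7 -0.4]
```

>>> {"name": "step_arm", "arguments": {"deltas": [[0,25,-2,0,0,0],[0,28,0,0,0,0],[0,18,0,0,0,0],[0,9,0,0,0,0],[0,4,0,0,0,0],[0,0,0,0,0,0],[0,0,0,0,0,0]]}}

```text
time_s: 36.9
eef_pos: [0.4809, 0.004, 0.0113]
orientation: [[-0.0, 0.001, 1.0], [-1.0, 0.0, -0.0], [-0.0, -1.0, 0.001]]
wrist_force: [1.1, -0.1, 0.3]
grip_width: 0.0686
```

>>> {"name": "step_arm", "arguments": {"deltas": [[0,0,0,0,0,0],[0,0,0,0,0,0],[0,0,0,0,0,0],[0,0,0,0,0,0],[0,0,0,0,0,0]], "claw": 1}}

```text
time_s: 37.52
eef_pos: [0.4806, 0.0039, 0.0115]
orientation: [[-0.0, 0.001, 1.0], [-1.0, -0.0, -0.0], [0.0, -1.0, 0.001]]
wrist_force: [-0.5, 0.2, 6.3]
grip_width: 0.0428
```

>>> {"name": "step_arm", "arguments": {"deltas": [[0,-20,0,0,0,0],[0,-40,0,0,0,0],[0,-50,0,0,0,0],[0,-30,0,0,0,0],[0,0,0,0,0,0],[0,0,0,0,0,0]]}}

```text
time_s: 38.28
eef_pos: [0.4796, 0.0036, 0.1502]
orientation: [[-0.0, -0.001, 1.0], [-1.0, -0.0, -0.0], [0.0, -1.0, -0.001]]
wrist_force: [-0.3, 0.6, -0.2]
grip_width: 0.0426
```

```bash
python3 -c "
from h import *
go(.645,.026,.15,0)
t=bot.camera('top')[:,:,::-1];cv2.imwrite('pics/t9.png',t)
cv2.imwrite('pics/s9.png',cv2.resize(bot.camera('side')[:,:,::-1][160:320,140:340],None,fx=3.75,fy=3.75))"
```

```text
t 38.275 pos [0.4796 0.0036 0.1502] yaw -0.0 w 0.0426 tool mm [-2.240e+01 -1.000e-01  1.654e+02] ry -0.0 tilt y [-0.001 -0.    -1.   ] F [-0.3  0.6 -0.2]
```

View pics/s9.png

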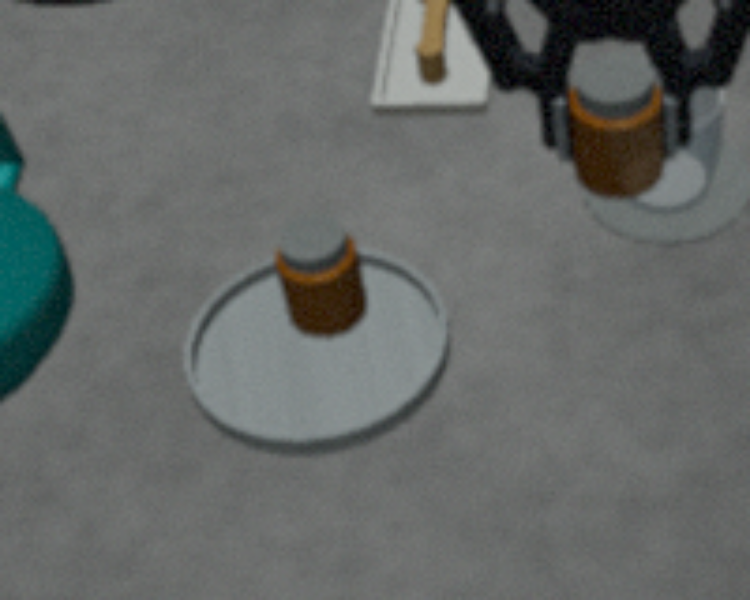

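The first jar stands upright in the dish and the second is held. Carrying it over.

>>> {"name": "step_arm", "arguments": {"deltas": [[-4,0,30,0,0,0],[-7,0,50,0,0,0],[-7,0,50,0,0,0],[-6,0,35,0,0,0],[0,0,0,0,0,0],[0,0,0,0,0,0],[0,30,0,0,0,0],[0,40,0,0,0,0],[0,20,0,0,0,0],[0,0,0,0,0,0],[0,0,0,0,0,0],[0,0,0,0,0,0]]}}

```text
time_s: 39.88
eef_pos: [0.6466, 0.0282, 0.0623]
orientation: [[-0.0, 0.003, 1.0], [-1.0, 0.0, -0.0], [-0.0, -1.0, 0.003]]
wrist_force: [0.3, -0.5, -1.1]
grip_width: 0.0428
```

```bash
python3 -c "
from h import *
go(.645,.028,.016,0)
cv2.imwrite('pics/s10.png',cv2.resize(bot.camera('side')[:,:,::-1][160:320,140:340],None,fx=3.75,fy=3.75))"
```

```text
t 39.875 pos [0.6466 0.0282 0.0623] yaw -0.0 w 0.0428 tool mm [ 0.2 46.3 -1.7] ry -0.0 tilt y [ 0.003  0.    -1.   ] F [ 0.3 -0.5 -1.1]
```

View pics/s10.png

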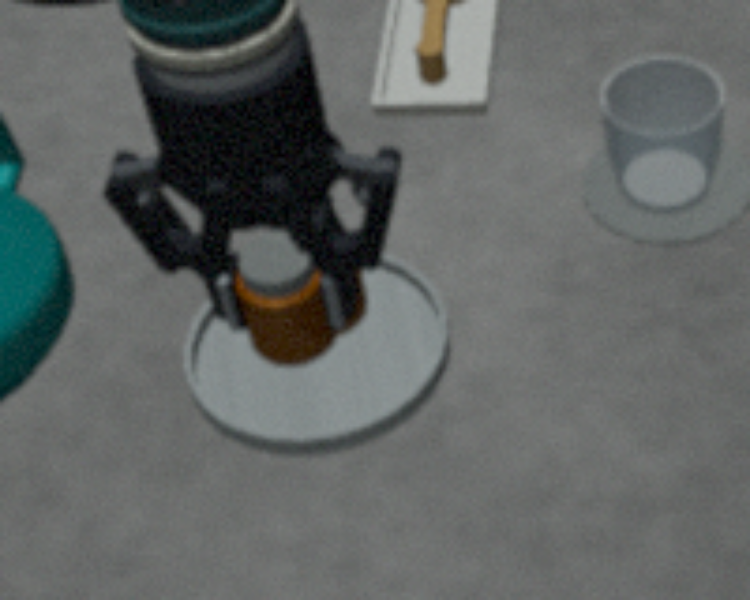

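>>> {"name": "step_arm", "arguments": {"deltas": [[0,15,-1,0,0,0],[0,15,0,0,0,0],[0,9,0,0,0,0],[0,3,0,0,0,0],[0,0,0,0,0,0],[0,0,0,0,0,0],[0,0,0,0,0,0]]}}

```text
time_s: 40.8
eef_pos: [0.6448, 0.028, 0.0192]
orientation: [[0.0, 0.001, 1.0], [-1.0, 0.0, 0.0], [-0.0, -1.0, 0.001]]
wrist_force: [-0.1, 0.7, -2.4]
grip_width: 0.0423
```

```bash
python3 -c "
from h import *
go(.645,.028,.016,0)"
```

```text
t 40.8 pos [0.6448 0.028  0.0192] yaw 0.0 w 0.0423 tool mm [0.  3.2 0.2] ry 0.0 tilt y [ 0.001  0.    -1.   ] F [-0.1  0.7 -2.4]
```

>>> {"name": "step_arm", "arguments": {"deltas": [[0,2,0,0,0,0],[0,1.5,0,0,0,0],[0,0,0,0,0,0],[0,0,0,0,0,0]]}}

```text
time_s: 41.3
eef_pos: [0.6445, 0.0279, 0.0156]
orientation: [[-0.0, 0.0, 1.0], [-1.0, -0.0, -0.0], [0.0, -1.0, 0.0]]
wrist_force: [-1.6, -1.2, 2.7]
grip_width: 0.0427
```

>>> {"name": "step_arm", "arguments": {"deltas": [[0,0,0,0,0,0],[0,0,0,0,0,0],[0,0,0,0,0,0],[0,0,0,0,0,0]], "claw": -0.4}}

```text
time_s: 41.8
eef_pos: [0.6445, 0.028, 0.0152]
orientation: [[0.0, -0.0, 1.0], [-1.0, 0.0, 0.0], [-0.0, -1.0, -0.0]]
wrist_force: [-0.1, -0.3, -0.4]
grip_width: 0.0599
```

>>> {"name": "step_arm", "arguments": {"deltas": [[0,-20,0,0,0,0],[0,-40,0,0,0,0],[0,-40,0,0,0,0],[0,-40,0,0,0,0],[0,-40,0,0,0,0],[0,0,-40,0,0,0],[0,0,-50,0,0,0],[0,0,-50,0,0,0],[0,0,0,0,0,0],[0,0,0,0,0,0]]}}

```text
time_s: 43.05
eef_pos: [0.5056, 0.0281, 0.1966]
orientation: [[0.0, 0.003, 1.0], [-1.0, 0.0, 0.0], [-0.0, -1.0, 0.003]]
wrist_force: [1.7, 0.0, -0.3]
grip_width: 0.0599
```

>>> {"name": "step_arm", "arguments": {"deltas": [[40,0,0,0,0,0],[60,0,0,0,0,0],[60,0,0,0,0,0],[60,0,0,0,0,0],[60,0,0,0,0,0],[60,0,0,0,0,0],[60,0,0,0,0,0],[60,0,0,0,0,0],[40,0,0,0,0,0],[0,0,0,0,0,0],[0,0,0,0,0,0]]}}

```text
time_s: 44.42
eef_pos: [0.5056, -0.4718, 0.1953]
orientation: [[0.0, 0.001, 1.0], [-1.0, 0.001, 0.0], [-0.001, -1.0, 0.001]]
wrist_force: [0.7, 1.3, 0.7]
grip_width: 0.0597
```

```bash
python3 -c "
from h import *
go(.645,.028,.016,0)
for n in ('top','side'): cv2.imwrite('pics/%s11.png'%n,bot.camera(n)[:,:,::-1])
t=cv2.imread('pics/top11.png');cv2.imwrite('pics/t11c.png',cv2.resize(t[110:290,100:360],None,fx=3,fy=3))
t=cv2.imread('pics/top11.png');cv2.imwrite('pics/t11d.png',cv2.resize(t[110:290,290:550],None,fx=3,fy=3))
"
```

```text
t 44.425 pos [ 0.5056 -0.4718  0.1953] yaw 0.0 w 0.0597 tool mm [-499.6  179.8  139.3] ry 0.0 tilt y [ 0.001  0.001 -1.   ] F [0.7 1.3 0.7]
```

View pics/t11c.png

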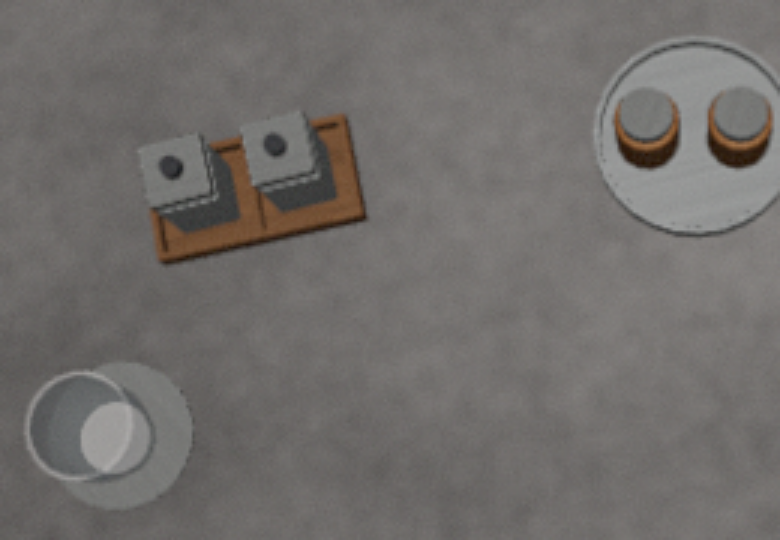

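View pics/t11d.png

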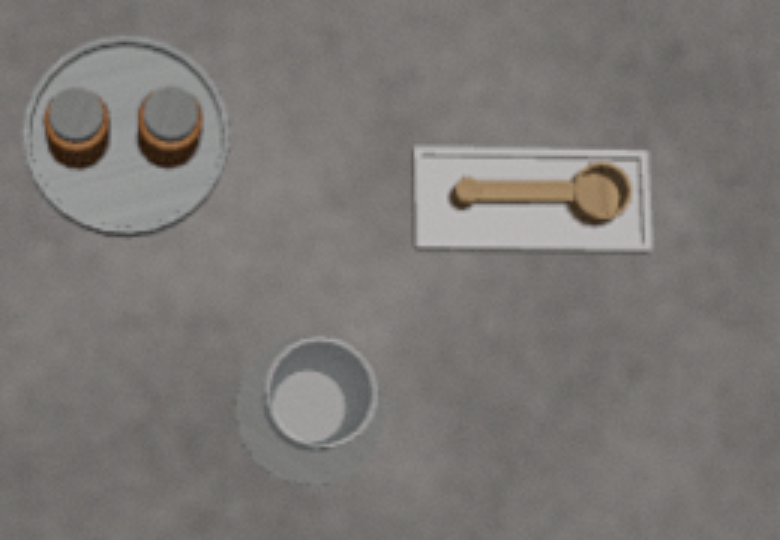

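View pics/side11.png

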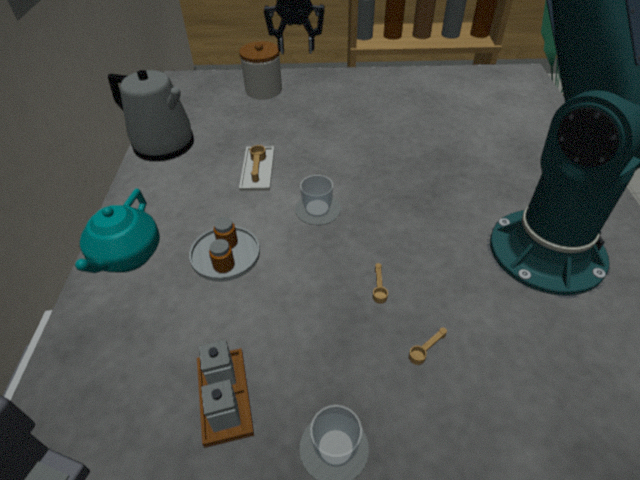

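Run:
```python
from h import *
np.set_printoptions(precision=4,suppress=True)
f=lambda o,p:[(p[0]+.5)/3-.5+o[0],(p[1]+.5)/3-.5+o[1]]
c=(100,110);d=(290,110)
a=np.radians(13.2);R=np.array([[np.cos(a),-np.sin(a)],[np.sin(a),np.cos(a)]])
for p,q in(((171,166),(217,395)),((275,144),(213,352.5))):
    w=plane('top',[f(c,p)],.084)[0];print('tin',w,'in tray',R.T@(w[:2]-[.6084,.2981]),tri(f(c,p),q))
for p,q in((f(c,(647,113)),(221,247)),(f(d,(171,113)),(226,228))):
    w=plane('top',[p],.062)[0];print('jar',w,np.linalg.norm(w[:2]-[.645,-.004]),tri(p,q))
w=plane('top',[f(d,(602,192)),f(d,(464,189))],.029);u=(w[0]-w[1])/np.linalg.norm(w[0]-w[1]);print('scoop',w,w[0]-.04*u,np.linalg.norm(w[0]-w[1]))
print(tri(f(d,(464,189)),(255,177)),tri(f(d,(602,192)),(257.5,151)))
```

```text
tin [0.6011 0.3299 0.084 ] in tray [0.0001 0.0327] (array([0.6006, 0.3316, 0.0793]), np.float64(0.003763159310539335))
tin [0.6157 0.2633 0.084 ] in tray [-0.0008 -0.0355] (array([0.6158, 0.2645, 0.0796]), np.float64(0.0025146822810464416))
jar [0.6448 0.0272 0.062 ] 0.03122469112927841 (array([0.643 , 0.0275, 0.0576]), np.float64(0.006376241854216341))
jar [ 0.6453 -0.0337  0.062 ] 0.029714730184516553 (array([ 0.6451, -0.0339,  0.0475]), np.float64(0.009877207153165894))
scoop [[ 0.6056 -0.3228  0.029 ]
 [ 0.6063 -0.2301  0.029 ]] [ 0.6059 -0.2828  0.029 ] 0.09269392378467371
(array([ 0.6074, -0.2331,  0.0148]), np.float64(0.0059130573778676775)) (array([ 0.6069, -0.3252,  0.0212]), np.float64(0.001845494602880856))
```

Everything measures well inside its limits, and the cups show no visible shift. Handing in.

```bash
python3 -c "
from rig import bot
print(bot.sign_off())"
```

```text
the job is handed in; nothing more can be done
None
```

I sorted all five things and handed the job in at about 44.5 s. `sign_off` gave no verdict. My last checks, from pictures taken after the arm had pulled clear, were within the limits:

| Thing | Where it measured | Limit |
|---|---|---|
| Tins, in tray frame (x, y) | (0, +33) and (-1, -36) mm | x within 16 mm, y 18–52 mm either side |
| Jars, from dish centre | 31 and 30 mm | 48 mm |
| Scoop, from rest centre | about 1–2 mm off in x, 1 mm in y, within about 0.02 rad of lengthwise | 18 mm, 22 mm, 0.4 rad |

- **Scoop choice:** I took the largest of the three look-alikes, 119 x 39 mm; the other two were about 81 mm.
- **Upright:** the tins and jars stand upright and the scoop lies flat in the pictures, though I did not measure their tilt.
- **Cups:** both glass cups show no visible shift. I judged this from the pictures only.
- **Disagreement:** matching points across the two views left up to 10 mm between the sight lines. One jar lid came out about 15 mm too low and the scoop's foot about 14 mm too low. I put this down to hand-picked pixels in the small side view. The top view and the arm's recorded release positions agreed to about 2 mm for every item.

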